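# Slide the watch tray between the posts into the walnut case

### The job

Push the loose watch tray end-first through the narrow gap between the two posts at the mouth of the walnut case, until it is fully home against the back of the case. Only push it along the table with the fingers: do not pinch, lift or tip it, and leave the loupe, the watch head and the pliers where they lie.

Things in the scene. Friction and masses are not known exactly. Their poses are not given: they have to be found in the camera images.
- tray: Loose flat wooden tray, grey pad and three steel watch heads in a row set into its top; a block 110 mm long (its x), 56 mm wide (its y), 20 mm high (dials 22 mm), about 0.2 kg, sliding with ordinary friction. Origin: centre of its underside, on the table. Both ends are alike, either may lead. It starts in front of the mouth of the case, out of line and turned.
- case: Low walnut case fixed to the table under a shut glass lid, at most 46 mm high. Origin: on the table, midway between the two posts, level with their front faces; x points straight into the bay that takes the tray, z up. The bay: 68 mm wide, glass 34 mm up, no floor of its own (the tray slides on the table), back wall at x = 100 mm. A closed compartment adjoins: y -46 to -155, x from 12 mm.
- post_left (a point): Centre, half-way up, of the fixed upright brass post at the left of the mouth looking in: round, 24 mm across, 44 mm high; in the case frame at x = 12, y = +43 mm.
- post_right (a point): The same for the right-hand post, at x = 12, y = -43 mm in the case frame. The gap between the posts is 62 mm, which leaves 3 mm on each side of the tray.
- home (a point): Where the tray's origin (centre of its underside) lies when it is fully home: on the table, x = 45, y = 0 mm in the case frame. The tray's rear end then still stands 10 mm out of the mouth, at x = -10 mm.
- loupe: Bystander: brass jeweller's loupe, a waisted cylinder 32 mm across and 34 mm high. Origin: centre of its underside.
- watch_head: Bystander: red plastic watch head, a disc 38 mm across with lugs, 50 mm over all, 11 mm high. Origin: centre of its underside.
- pliers: Bystander: small orange-handled pliers lying flat, 145 mm long and 10 mm high; origin on the table under the pivot, jaws 49 mm along +x, handles 95 mm along -x, 50 mm wide at their ends.

How it is judged (in metres and radians):
On the way:
1. the leading end of the tray is between the posts (x of tray in the frame of case between -0.045 and 0.03 m and y of tray in the frame of case between -0.012 and 0.012 m).
At the end, for the whole second after the job is handed in: The tray lies flat and at rest in the case bay, between the posts, within 5 mm of the back wall (its centre more than 40 mm past the post fronts, within 8 mm of the bay's centre line, within 0.15 rad of straight), and the loupe, watch head and pliers are within 15 mm of where they began (x of tray in the frame of case above 0.04 m and y of tray in the frame of case between -0.008 and 0.008 m and angle between the x axis of tray and the x axis of case, either way round below 0.15 rad and angle between tray's own z axis and vertical below 0.05 rad and height (world z) of tray below 0.004 m and linear speed of tray below 0.01 m/s and distance of each of loupe, watch_head, pliers from where it was at the start of the episode below 0.015 m); the robot touches nothing.
It fails at once if the tray is lifted or tipped (more than 8 mm, or 0.2 rad) (height (world z) of tray above 0.008 m or angle between tray's own z axis and vertical above 0.2 rad).
It fails at once if the tray is straddled and pinched between the fingers (contact force between the fingers and tray above 1 N and x of the grasp point in the frame of tray between -0.05 and 0.05 m and y of the grasp point in the frame of tray between -0.022 and 0.022 m and z of the grasp point in the frame of tray below 0.036 m).
It fails at once if the loupe, the watch head or the pliers are moved by more than 15 mm (distance of any of loupe, watch_head, pliers from where it was at the start of the episode above 0.015 m).
It also fails if it takes over 72 s, if anything falls off the work surface, if the arm or the gripper's body presses on something with over 40 N, if the wrist force passes 120 N, or if a joint passes its speed limit or range.

### The arm

A 6-joint arm with a two-finger parallel gripper is mounted at the origin on the work surface. World frame = base frame: x ahead of the robot, y to its left, z up, the work surface at z = 0. Lengths are in mm, angles in rad, forces in N, time in s.
With the tool pointing down it reaches from about 250 to 775 mm from the base axis. Payload 4 kg.
Tool frame: the origin (TCP) lies midway between the tips of the shut fingers; the grasp point (between the pads) lies 19 mm behind it; z points along the fingers, y is the line along which they close (so a half turn about z gives the same grasp; the last joint's range is limited). The gripper opens to 85 mm and grips with 20 to 120 N. Pads are 22 mm wide; open, the fingers measure 114 mm over their backs; the gripper's body (76 mm by 85 mm) begins 54 mm behind the grasp point. The pads swing forward as they close: fully open they stand 13 mm farther back than shut.
Start: joints at [1.022, 0.087, 1.371, -0, 1.684, -0.103], TCP at [237.161, 496.261, 199.841] pointing down, gripper open.
Joint ranges: [-3.1, 3.1], [-0.76, 2.03], [0.27, 2.55], [-1.08, 4.22], [0.17, 2.65], [-2.57, 2.57]. Speed limits (rad/s): [2.79, 2.79, 3.14, 3.14, 3.14, 3.14].

### API

Orientations are given as a rotation vector (axis times angle).
In Python, from workcell import manip gives the robot as it stands. Calls block until the motion is done:
- manip.movep(position, orientation): joint-space move of the TCP to a pose.
- manip.movel(position, orientation=None, max_speed=150, contact_N=None): straight line of the TCP; orientation=None keeps the orientation; max_speed is the mean speed in mm/s. With contact_N (N) it stops when the force on the tool has changed by that much, and returns True; else False.
- manip.goto_joints(angles): joint-space move.
- manip.set_gripper(opening, force=None): finger opening in mm; force is the grip in N (None keeps the last); returns when the fingers have stopped.
- manip.dwell(seconds).
- manip.ik(position, orientation): joint angles nearest the present ones, or None.
- manip.grab_frame(name): name is "scene" or "side" or "wrist"; returns a dict with "image" (480x640x3 uint8, red, green, blue), "z_map" (480x640 float32, mm along the optical axis (not along the pixel's ray), 0 where there is no reading), "vfov" (degrees; the focal length in pixels is half the picture's height over the tangent of half this angle, whatever the lens; pixels are square), "cx", "cy" (the principal point, pixels), "rvec" (rotation vector, rad) and "tvec" (3), from world to camera coordinates, as OpenCV has them. Camera axes: x right, y down, z forward; pixel columns grow to the right and rows downward; lengths in mm; the calibration is good to about 2 mm. The wrist camera is an equidistant fisheye: a pixel r from the principal point sees the ray r / f radians off the axis. A picture is of the moment at which its call begins.
A pose or a line that the arm cannot do raises manip.MotionError and nothing moves.
- manip.hand_in(): hands the job in; it is judged then, once.
Trained networks look in a picture, given as the dict that the camera call returned (one of the last four; its "shot" number tells which), for a name from the list of things; names that differ only in an ending like _2 or _b are one class to them, and where a whole thing is asked for, a point or a joint stands for the part that bears it (a point fixed in the world has none). Each returns a list of dicts, best first, with "confidence" (0 to 1); they miss things now and then, are a little off and sometimes report something else, mostly with a low value. They report only what shows in the picture. A call takes as long as a camera call.
- manip.boxes_of(picture, label): "position" ([column, row] in pixels, amid what is visible of it).
- manip.trace(picture, label): "pixels" (480x640 bool, what is visible of it) and "position" ([column, row] in pixels, amid what is visible of it).
- manip.spot_point(picture, label): "position" ([column, row] in pixels: a listed point, or the origin of a listed thing).
Readings, each from a call of its own:
- manip.current_time(): time.
- manip.current_q(): joint angles.
- manip.current_joint_vel(): joint speeds.
- manip.current_joint_efforts(): joint torques, N m.
- manip.current_tool_pos(): TCP position.
- manip.current_tcp_rot(): TCP orientation.
- manip.current_force(): force on the tool from outside, world axes, zero at the start.
- manip.current_moment(): the same for the moment, N m.
- manip.current_grip_width(): finger opening in mm.
- manip.current_finger_force(): force on a finger pad.
Only numpy, scipy, OpenCV 4.12 (cv2) and the standard library are available. Lean on these libraries where they do the work, as an engineer would, in place of code of your own. Each camera call takes 0.05 s, during which the arm holds its last target. There are 200 camera calls.

## Working session

There is one attempt and no reset: what is moved stays moved. The work goes in short steps, each a Python script; the robot and the scene stay as the last script left them, time stands still between calls to the robot, and variables do not carry over. Pictures are saved under pics/ and viewed, at most 10 in all, crops included, and the job is handed in when it is done.

```bash
mkdir -p pics; cat > h.py <<'E'
import numpy as np, cv2
from workcell import manip
def cam(d):
    f=240/np.tan(np.radians(d["vfov"])/2); R=cv2.Rodrigues(np.array(d["rvec"],float))[0]; return f,R,np.array(d["tvec"],float)
def onplane(d,px,z):
    f,R,t=cam(d); r=R.T@np.array([(px[0]-d["cx"])/f,(px[1]-d["cy"])/f,1]); c=-R.T@t
    return c+r*(z-c[2])/r[2]
def cloud(d,mask):
    f,R,t=cam(d); v,u=np.nonzero(mask&(d["z_map"]>0)); z=d["z_map"][v,u]
    return (np.c_[(u-d["cx"])/f*z,(v-d["cy"])/f*z,z]-t)@R
def save(d,n): cv2.imwrite(f"pics/{n}.png",d["image"][:,:,::-1])
def tray(d):
    m=manip.trace(d,"tray")
    if not m: return None
    P=cloud(d,m[0]["pixels"]); T=P[(P[:,2]>14)&(P[:,2]<27)]
    (c,s,a)=cv2.minAreaRect(T[:,:2].astype(np.float32)); 
    if s[0]<s[1]: a+=90; s=s[::-1]
    return np.round(c,1),np.round(s,1),round((a+90)%180-90,1),round(m[0]["confidence"],2),len(T)
E
python3 - <<'E'
from h import *
np.set_printoptions(precision=1,suppress=True)
for n in ("scene","side"):
    d=manip.grab_frame(n); save(d,n+"0"); print(n,tray(d))
    for l,z in (("tray",0),("case",0),("post_left",22),("post_right",22),("home",0),("loupe",0),("watch_head",0),("pliers",0)):
        for q in manip.spot_point(d,l)[:2]: print(l,np.round(q["position"]),onplane(d,q["position"],z),round(q["confidence"],2))
print(manip.current_time(),manip.current_tcp_rot())
E
```

```text
scene (array([ 506.1, -143.2]), array([114.5,  60.9]), 81.1, 0.79, 863)
tray [254. 252.] [ 502.  -143.7    0. ] 0.76
case [313. 224.] [546.3  22.9   0. ] 0.55
post_left [302. 207.] [499.5  45.   22. ] 0.91
post_right [328. 216.] [573.2  45.   22. ] 0.89
home [326. 220.] [559.7  57.9   0. ] 0.96
home [184. 314.] [ 520.5 -376.2    0. ] 0.46
loupe [374. 288.] [779.4 -97.2   0. ] 0.77
watch_head [338. 164.] [426.4 325.8   0. ] 0.6
pliers [186. 315.] [ 525.2 -374.5    0. ] 0.69
pliers [305. 204.] [476.8  86.6   0. ] 0.2
side (array([ 503.6, -143.6]), array([112.5,  59. ]), 82.0, 0.7, 1231)
tray [321. 304.] [ 504.1 -141.4    0. ] 0.64
case [287. 262.] [534.4  13.8   0. ] 0.68
post_left [268. 254.] [500.4  33.9  22. ] 0.86
post_right [305. 246.] [581.4  12.9  22. ] 0.82
home [278. 245.] [554.8  82.    0. ] 0.76
home [269. 249.] [530.   79.5   0. ] 0.5
loupe [401. 249.] [766.6 -97.9   0. ] 0.69
watch_head [187. 225.] [433.2 290.3   0. ] 0.63
1.0 [0.7 3.1 0. ]
```

View pics/scene0.png

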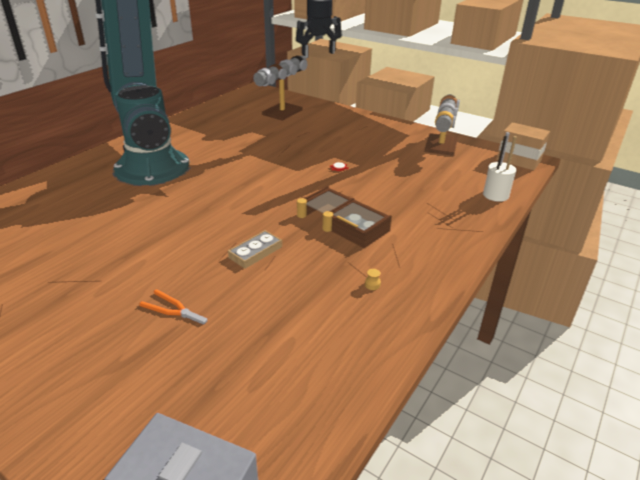

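View pics/side0.png

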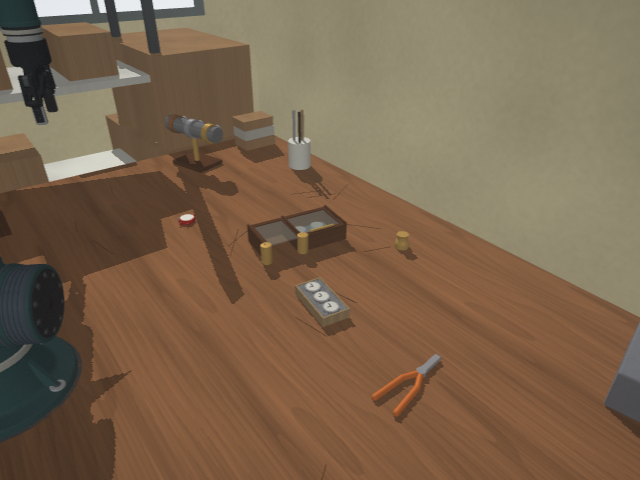

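The scene picture shows the tray at about (254,248), the posts at (302,207) and (328,221), the bay opening towards −y, and pliers, loupe and watch head well clear. The side picture agrees: tray (322,302), posts (267,253) and (303,242). Next I'll take a closer look with the wrist camera.

```bash
cat >> h.py <<'E'
def rot(phi):  # tool down, x axis = push direction (-sin,cos), y = (cos,sin)
    c,s=np.cos(phi),np.sin(phi); return cv2.Rodrigues(np.array([[-s,c,0],[c,s,0],[0,0,-1]]).T)[0].ravel()
def fray(d,u,v):
    f=240/np.tan(np.radians(d["vfov"])/2); x=u-d["cx"]; y=v-d["cy"]; r=np.hypot(x,y)+1e-9; th=r/f
    return np.stack([np.sin(th)*x/r,np.sin(th)*y/r,np.cos(th)],-1)
def fplane(d,px,z):
    _,R,t=cam(d); r=R.T@fray(d,*px); c=-R.T@t; return c+r*(z-c[2])/r[2]
def fcloud(d,mask):
    _,R,t=cam(d); v,u=np.nonzero(mask&(d["z_map"]>0)); z=d["z_map"][v,u]; r=fray(d,u.astype(float),v.astype(float))
    return (r/r[:,2:]*z[:,None]-t)@R
def ftray(d):
    m=manip.trace(d,"tray")
    if not m: return None
    P=fcloud(d,m[0]["pixels"]); T=P[(P[:,2]>14)&(P[:,2]<27)]
    if len(T)<20: return None
    (c,s,a)=cv2.minAreaRect(T[:,:2].astype(np.float32))
    if s[0]<s[1]: a+=90; s=s[::-1]
    return np.round(c,1),np.round(s,1),round(a%180,1),round(m[0]["confidence"],2),len(T)
def fposts(d):
    out=[]
    for l in ("post_left","post_right"):
        q=manip.spot_point(d,l)
        out.append(np.r_[fplane(d,q[0]["position"],22)[:2],q[0]["confidence"],q[0]["position"]] if q else None)
    return out
E
python3 - <<'E'
from h import *
np.set_printoptions(precision=1,suppress=True)
manip.movep([525,-80,300],rot(0)); print(manip.current_q(),manip.current_time())
d=manip.grab_frame("wrist"); save(d,"w0"); print(ftray(d)); print(fposts(d))
for l in ("case","home"):
    for q in manip.spot_point(d,l)[:1]: print(l,fplane(d,q["position"],0))
f,R,t=cam(d); print(-R.T@t)
P=fcloud(d,np.ones((480,640),bool)); k=(P[:,2]>40)&(P[:,2]<47.5)&(P[:,1]>-30)&(P[:,1]<250)&(abs(P[:,0]-560)<200); np.save("hi.npy",P[(P[:,2]>5)&(P[:,2]<60)])
Q=P[k]; print(len(Q),Q.min(0),Q.max(0))
h,xe,ye=np.histogram2d(Q[:,1],Q[:,0],bins=[np.arange(-30,180,8),np.arange(440,720,8)])
for r,y in zip(h,xe): print(int(y),''.join('#' if c>3 else '+' if c else '.' for c in r))
E
```

```text
[-0.3  0.   1.2  0.   1.9 -0.3] 3.325
(array([ 503.5, -144.6]), array([110.8,  56.8]), 81.4, 0.93, 3571)
[array([498. ,  33.7,   0.9, 291.5,  96. ]), array([582.9,  24.6,   0.7, 362.4, 104.2])]
home [546.6  61.6   0. ]
[525.8  -2.3 474.5]
3622 [488.5   8.6  40. ] [709.5 134.6  47.3]
-30 ..................................
-22 ..................................
-14 ..................................
-6 ..................................
2 ..............................##..
10 ................+##+...+########..
18 ................#################.
26 ......###.......#########.....###.
34 ......###.+...+..##......+...++##.
42 ......###+.++..++##+.+.+.+..+..##.
50 .......##.+....++##+...........##.
58 .......##...+.+.+###+...+...+..##+
66 .......###+.+++..###...........##.
74 .......###.....+++##..+...+..+.###
82 .......###.+..+.+.##..........+###
90 ........##.+.+...+##+.....+..+.+##
98 ........##.+......##...++#########
106 ........##+....+++#############+..
114 ........###++############+........
122 ........###########+..............
130 ........+###+.....................
138 ..................................
146 ..................................
154 ..................................
162 ..................................
170 ..................................
```

View pics/w0.png

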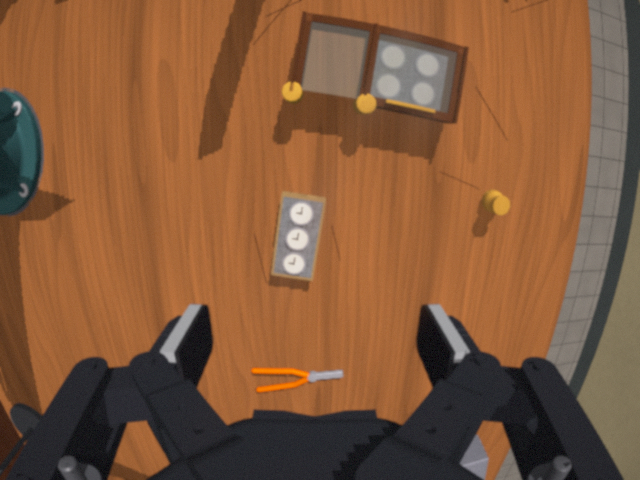

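The wrist view shows the tray at (298,237) and the posts at (291,91) and (366,103). The pliers are far enough behind the tray at (300,378). The tray sits about 18 mm left of the bay axis and is turned about 2.5°. I'll refine the case pose from the depth cloud.

```bash
python3 - <<'E'
import numpy as np,cv2
P=np.load("hi.npy")
for c in ((498,34),(583,25)):
    for lo in (41,30):
        Q=P[(np.hypot(P[:,0]-c[0],P[:,1]-c[1])<(17 if lo==41 else 17))&(P[:,2]>lo)]
        print(c,lo,len(Q),Q.mean(0).round(1),cv2.minEnclosingCircle(Q[:,:2].astype(np.float32)),Q[:,:2].min(0),Q[:,:2].max(0))
# left wall, partition, back wall
def line(k):
    Q=P[k&(P[:,2]>39)][:,:2].astype(np.float32); v=cv2.fitLine(Q,cv2.DIST_HUBER,0,.01,.01).ravel(); print(len(Q),v,np.degrees(np.arctan2(v[1],v[0])))
x,y=P[:,0],P[:,1]; ex=x-(y-34)*.106
line((ex>485)&(ex<512)&(y>55)&(y<115)); line((ex>564)&(ex<592)&(y>50)&(y<105)); line((ex>680)&(y>35)&(y<90)&(ex<715))
E
```

```text
(498, 34) 41 328 [499.3  37.8  44.4] ((498.959228515625, 38.41654968261719), 12.422496795654297) [488.48027473  26.16365678] [510.1391539   50.70802267]
(498, 34) 30 357 [500.   37.9  43.9] ((500.5865478515625, 38.198448181152344), 12.961118698120117) [488.48027473  26.16365678] [513.30764597  50.70802267]
(583, 25) 41 358 [584.1  26.   44.1] ((585.3716430664062, 27.541446685791016), 14.525151252746582) [572.75074532  13.26985317] [599.76837811  41.54912316]
(583, 25) 30 489 [583.7  27.7  42.5] ((583.5379028320312, 27.081523895263672), 16.60879898071289) [567.63584006  13.26985317] [599.80887683  41.54912316]
528 [1.7353070e-01 9.8482847e-01 5.0929788e+02 8.4768845e+01] 80.00683
520 [1.7012317e-01 9.8542279e-01 5.8801978e+02 7.7020302e+01] 80.20502
459 [1.7110808e-01 9.8525226e-01 6.9766034e+02 6.2462578e+01] 80.14774
```

```bash
cat >> h.py <<'E'
np.set_printoptions(precision=1,suppress=True)
TH=np.radians(80.1); A=np.array([np.cos(TH),np.sin(TH)]); B=np.array([-A[1],A[0]]); O=np.array([540.7,30.8])-12*A
def W(x,y,z): return np.r_[O+x*A+y*B,z]
def C(p): p=np.array(p)[:2]-O; return np.array([p@A,p@B])
E
python3 - <<'E'
from h import *
for phi in (TH,TH-np.pi):
    q=manip.ik(W(-167,90,4),rot(phi)); print(phi,q)
    if q is not None and abs(q[5])<2.4: break
r=rot(phi)
manip.set_gripper(60); manip.movep(W(-167,75,80),r); manip.movel(W(-167,75,4),r)
print(manip.current_force(),manip.current_moment())
print(manip.movel(W(-167,36,4),r,25,1.0),C(manip.current_tool_pos()),manip.current_force())
y=C(manip.current_tool_pos())[1]
print(manip.current_tool_pos(),manip.current_time())
E
```

```text
1.3980087308474578 [-0.4 -0.   1.9  0.   1.3 -1.8]
[-0.5 -0.3 -0.1] [-0. -0. -0.]
False [-167.    36.1] [ 0.4 -1.1  0.6]
[ 474.3 -139.3    4. ] 7.7583
```

```bash
python3 - <<'E'
from h import *
for n in ("side","scene"):
    d=manip.grab_frame(n); t=tray(d); print(n,t, C(t[0]) if t else None)
    if n=="side": cv2.imwrite("pics/s1.png",cv2.resize(d["image"][200:380,200:440,::-1],(800,600)))
d=manip.grab_frame("wrist"); save(d,"w1"); t=ftray(d); print(t,C(t[0]) if t else 0)
E
```

```text
side (array([ 503.1, -144.4]), array([111.7,  57.8]), 81.2, 0.93, 875) [-167.1    6.9]
scene (array([ 505.3, -144.4]), array([113.6,  61.7]), 82.1, 0.96, 873) [-166.7    4.8]
(array([ 503.7, -144.3]), array([110.5,  57.9]), 81.4, 0.82, 14961) [-166.9    6.3]
```

View pics/w1.png

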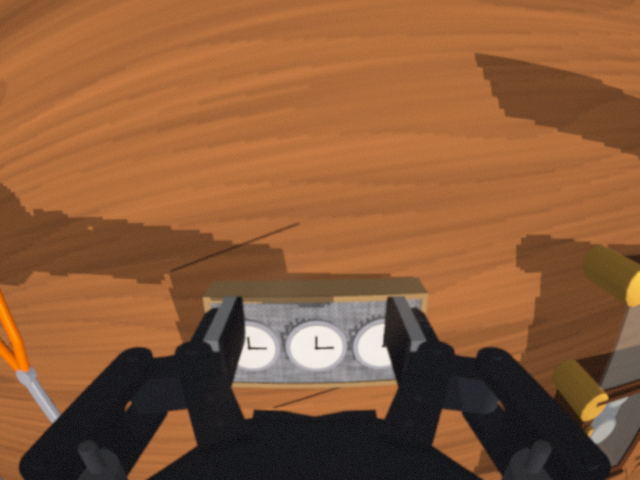

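The wrist view shows the tray (320,335) unmoved, with the pads drawn over its edge at (230,310) and (400,310). I'll get the pad positions from the depth map.

```bash
python3 - <<'E'
from h import *
d=manip.grab_frame("wrist")
m=np.zeros((480,640),bool); m[285:380,190:450]=1
P=fcloud(d,m); c=np.c_[(P[:,:2]-O)@A+167,(P[:,:2]-O)@B-36,P[:,2]]
k=(P[:,2]>26)|((c[:,1]>-1)&(P[:,2]>5)); c=c[k]
for lo in range(5,75,5):
    s=c[(c[:,2]>=lo)&(c[:,2]<lo+5)]
    if len(s): print(lo,len(s),s.min(0),s.max(0))
print(manip.current_grip_width())
E
```

```text
5 10 [ 4.  -1.   8.8] [41.5 -0.7  9.9]
10 179 [-8.9 -1.  10. ] [54.9  0.1 15. ]
15 221 [ 7.7 -1.  15. ] [55.2 -0.1 20. ]
20 52 [ 2.3 -1.  20. ] [54.3 -0.1 21.8]
40 175 [-35.9 -11.5  40.8] [35.9 10.3 45. ]
45 457 [-42.8 -12.4  45. ] [41.8 10.9 50. ]
50 616 [-44. -12.  50.] [43.4 11.1 55. ]
55 659 [-43.9 -12.   55. ] [43.6 10.9 60. ]
60 706 [-44.1 -11.5  60. ] [43.8 11.  65. ]
65 808 [-44.2 -11.9  65. ] [43.4 11.1 70. ]
70 746 [-43.9 -11.5  70. ] [43.4 11.2 75. ]
59.84948216396758
```

```bash
python3 - <<'E'
from h import *
d=manip.grab_frame("wrist"); f,R,t=cam(d); print(-R.T@t,R, manip.current_tool_pos(),manip.current_q())
E
```

```text
[ 399.3 -126.3  178.7] [[ 0.2  1.  -0. ]
 [ 0.9 -0.2  0.3]
 [ 0.3 -0.1 -1. ]] [ 474.4 -139.3    4. ] [-0.4  0.1  1.8  0.   1.3 -1.8]
```

View pics/s1.png

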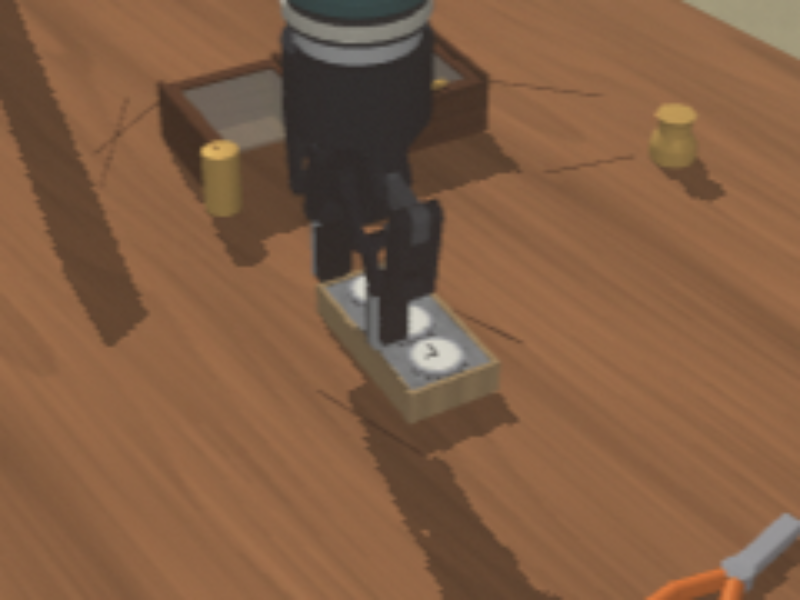

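The side crop shows the fingertips hovering above the tray (near tip at (390,340), over its top). So the tips sit higher than the reported TCP suggests. I'll back off sideways and feel for the table.

```bash
python3 - <<'E'
from h import *
r=rot(TH)
manip.movel(W(-167,75,4),r); manip.set_gripper(40)
d=manip.grab_frame("wrist"); m=np.zeros((480,640),bool); m[240:400,190:450]=1
P=fcloud(d,m); c=np.c_[(P[:,:2]-O)@A+167,(P[:,:2]-O)@B-75,P[:,2]]
c=c[(abs(c[:,1])<13)&(abs(c[:,0])<40)&(c[:,2]>3)]
print(np.percentile(c[:,2],[0,1,5]),c[c[:,2]<np.percentile(c[:,2],2)].mean(0), manip.current_force())
try: print(manip.movel(W(-167,75,-36),r,20,3.0))
except manip.MotionError as e: print("ME",e)
print(manip.current_tool_pos(),manip.current_force(),manip.current_time())
E
```

```text
[37.  41.4 46.2] [ 0.6  1.9 40.9] [ 0.6 -1.   0.4]
True
[ 436.  -132.6  -33. ] [-0.1 -0.1  3.7] 10.6
```

The table is at TCP z = −33 for this opening, so I'll work relative to that. Next is the side push, to straighten and centre the tray.

```bash
python3 - <<'E'
from h import *
r=rot(TH)
manip.movel(W(-167,75,-23),r,60); manip.movel(W(-167,50,-23),r,60)
manip.movel(W(-167,39.2,-23),r,20); 
for i in range(3): print(C(manip.current_tool_pos()),manip.current_force())
d=manip.grab_frame("side"); t=tray(d); print(t,C(t[0]))
manip.movel(W(-167,60,-23),r,80); d=manip.grab_frame("wrist"); t=ftray(d); print(t,C(t[0]))
manip.movel(W(-167,60,150),r,250)
print(manip.ik(W(-255,0,60),rot(TH-np.pi/2)),manip.ik(W(-255,0,60),rot(TH+np.pi/2)))
manip.movep(W(-150,0,220),rot(TH-np.pi/2))
d=manip.grab_frame("wrist"); save(d,"w2"); t=ftray(d); print(t,C(t[0]))
for p in fposts(d): print(p, C(p[:2]) if p is not None else 0)
P=fcloud(d,np.ones((480,640),bool)); np.save("hi2.npy",P[(P[:,2]>3)&(P[:,2]<60)])
q=manip.spot_point(d,"pliers"); print(q and C(fplane(d,q[0]["position"],0)))
print(manip.current_time())
E
```

```text
[-167.    38.9] [0.3 0.  0.2]
[-167.    38.9] [0.3 0.  0.2]
[-167.    38.9] [0.3 0.  0.2]
(array([ 507.2, -162.6]), array([79.4, 57.5]), 78.8, 0.6, 662) [-184.3   -0.2]
(array([ 493.8, -142.4]), array([110.2,  25.1]), 78.3, 0.86, 4150) [-166.7   16.4]
[-0.5  0.1  1.6 -0.   1.4 -0.4] None
(array([ 510.7, -146.3]), array([111. ,  56.6]), 80.1, 0.55, 5634) [-167.6   -0.9]
[499.6  37.2   0.6 272.4  43.2] [11.3 41.6]
[584.1  23.3   0.7 359.6  42.6] [ 12.1 -44.1]
[-396.7  -50.1]
15.3417
```

View pics/w2.png

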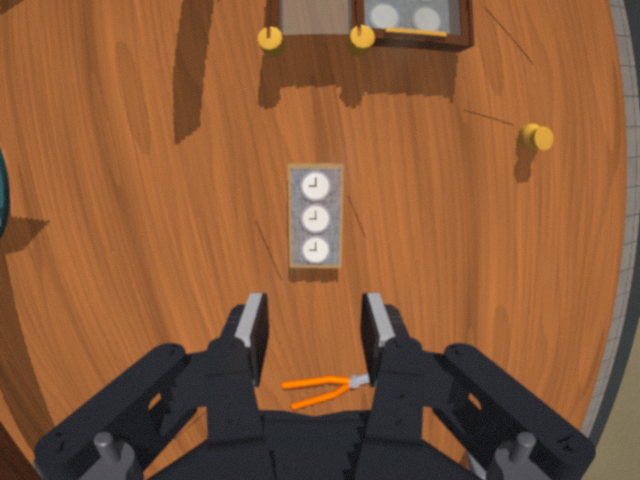

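The wrist view shows the tray (316,216) straight and in line with the gap between the posts (270,38) and (362,37). Now I'll push it from the end.

```bash
cat > look.py <<'E'
from h import *
def look():
    d=manip.grab_frame("wrist"); t=ftray(d); print("wrist",t,C(t[0]) if t else 0)
    for p in fposts(d): print(p is not None and C(p[:2]))
    for n in ("side","scene"):
        e=manip.grab_frame(n); t=tray(e); print(n,t,C(t[0]) if t else 0)
    return d
E
python3 - <<'E'
from look import *
r=rot(TH-np.pi/2)
manip.movep(W(-262,-.9,60),r); manip.movel(W(-262,-.9,-21),r,80)
manip.movel(W(-240,-.9,-21),r,60); manip.movel(W(-126,-.9,-21),r,40)
print(C(manip.current_tool_pos()),manip.current_force())
save(look(),"w3"); print(manip.current_time())
E
```

```text
[-126.    -0.9] [ 0.1  0.1 -1. ]
wrist (array([529.1, -40.8]), array([111.4,  56.7]), 80.2, 0.78, 43881) [-60.5  -0.9]
False
False
side (array([527.9, -41.8]), array([110.9,  57.3]), 79.9, 0.76, 315) [-61.7   0.1]
scene (array([533.2, -43.5]), array([116.3,  58.2]), 81.5, 0.81, 423) [-62.5  -5.4]
21.225
```

View pics/w3.png

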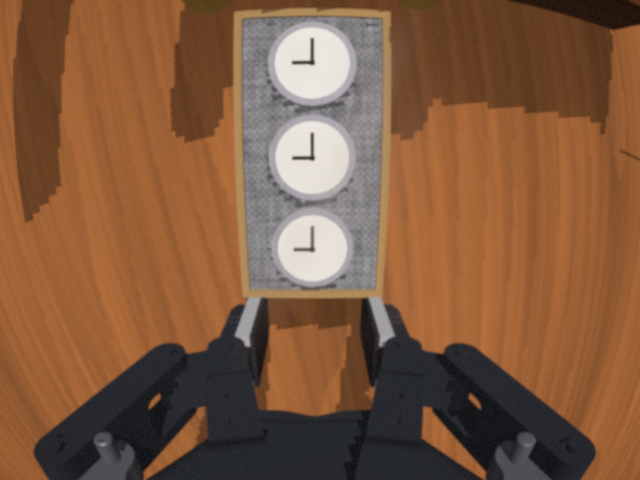

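The tray (313,155) is straight and midway between the post bases (207,0) and (420,0). I'll push on with a force guard.

```bash
python3 - <<'E'
from look import *
r=rot(TH-np.pi/2)
for x in (-80,-50,-32):
    h=manip.movel(W(x,-.9,-21),r,35,6); print(x,h,C(manip.current_tool_pos()),manip.current_force())
    if h: break
save(look(),"w4")
d=manip.grab_frame("side"); cv2.imwrite("pics/s4.png",cv2.resize(d["image"][160:340,200:440,::-1],(800,600)))
print(manip.current_time())
E
```

```text
-80 False [-80.  -1.] [0.5 0.5 0.2]
-50 False [-49.7  -0.7] [-0.3  0.6 -0.6]
-32 False [-31.7  -1. ] [-0.7 -0.2  0.3]
wrist (array([538.8,  15.4]), array([56.6, 34.3]), 170.3, 0.64, 11704) [-3.5 -0.8]
[12.  42.3]
[ 14.  -42.9]
side (array([540. ,  27.4]), array([68. , 62.4]), -10.4, 0.64, 228) [8.5 0.1]
scene (array([547.5,   6.2]), array([58.1, 55.9]), 28.5, 0.51, 111) [-11.1 -10.9]
24.8167
```

View pics/s4.png

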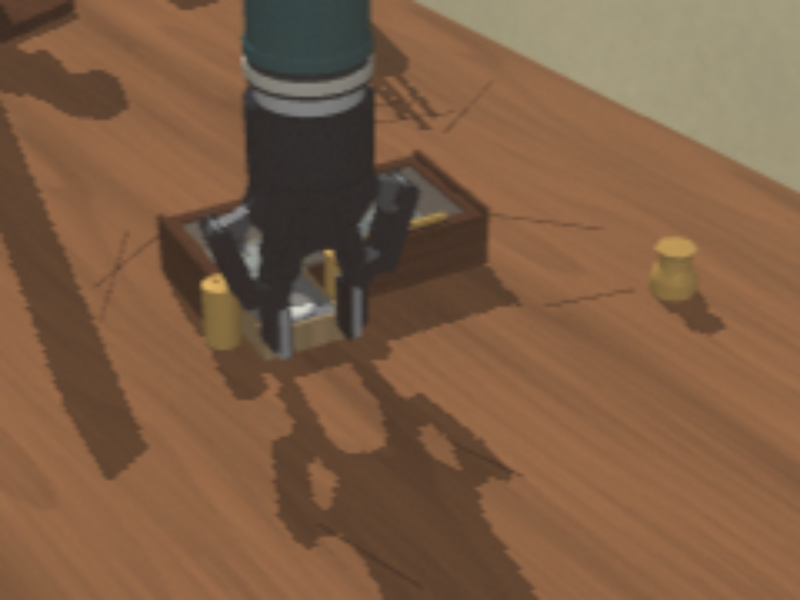

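The side crop shows the tray's rear end (300,335) between the fingers, with its front already past the posts and the gripper clear of the case. Now the last stretch, until it touches the back wall.

```bash
python3 - <<'E'
from look import *
r=rot(TH-np.pi/2)
h=manip.movel(W(-14,-.9,-21),r,15,5); print(h,C(manip.current_tool_pos()),manip.current_force())
p=C(manip.current_tool_pos())[0]
d=manip.grab_frame("wrist"); t=ftray(d); print(t,C(t[0]))
manip.movel(W(-60,-.9,-21),r,80); manip.movel(W(-60,-.9,150),r,200)
d=manip.grab_frame("wrist"); save(d,"w5"); t=ftray(d); print(t,C(t[0])); print([C(q[:2]) for q in fposts(d) if q is not None])
print(manip.current_time())
E
```

```text
True [-19.9  -0.6] [-0.3  0.8 -0.2]
(array([539.9,  20.2]), array([56.3, 21.8]), 170.4, 0.63, 6841) [ 1.4 -1. ]
(array([540.2,  22.2]), array([56.6, 26.3]), 170.6, 0.84, 2215) [ 3.4 -1. ]
[array([11.2, 43.5]), array([ 14.2, -43.7])]
27.6167
```

View pics/w5.png

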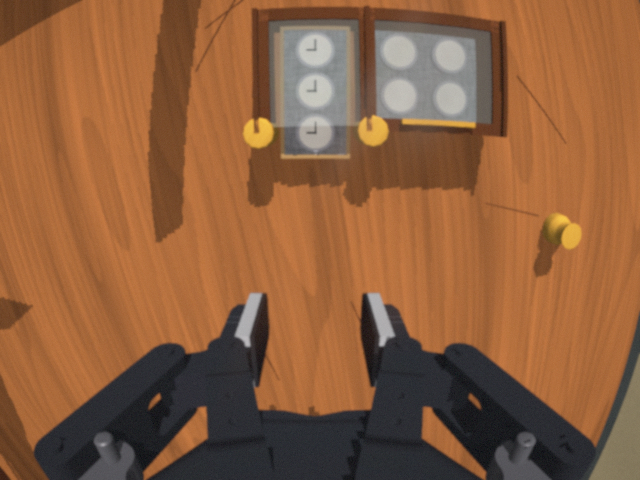

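The tray (315,90) lies straight in the bay against the back wall. Its rear end is at x ≈ −9.7 mm (home is −10), and the push stopped on contact where it should. Handing in.

```bash
python3 -c "
from workcell import manip
print(manip.hand_in())"
```

```text
the job is handed in; nothing more can be done
None
```

I pushed the tray end-first between the posts until it met the back wall, straight and about 1 mm off the bay's centre line, then handed the job in at about 28 s; the result wasn't shown, and nothing touched the loupe, watch head or pliers.

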